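# Close the oil filler of the cutter's hydraulic unit with its click-stop cap

## Robot

A 7-joint arm with a two-finger parallel gripper is mounted at the origin on the work surface. World frame = base frame: x ahead of the robot, y to its left, z up, the work surface at z = 0. Lengths are in mm, angles in rad, forces in N, time in s.
With the tool pointing down it reaches from about 400 to 850 mm from the base axis. Payload 4.4 kg.
Tool frame: the origin (TCP) lies on the front face of the gripper's body, between the roots of the fingers; the fingertips stand 97 mm ahead of it and the grasp point (between the pads) lies 78 mm ahead of it; z points along the fingers, y is the direction in which the jaws open and shut (so a half turn about z gives the same grasp; the last joint's range is limited). The gripper opens to 94 mm and grips with 3 to 60 N. Pads are 16 mm wide; open, the fingers measure 119 mm over their backs; the gripper's body (75 mm by 177 mm) begins 78 mm behind the grasp point.
Start: joints at [-1.386, 0.628, 0.038, 1.517, -0.027, 0.996, -0.02], TCP at [161.293, 629.683, 302.678] pointing down, gripper open.
Joint ranges: [-3.06, 3.06], [-0.37, 2.12], [-1.25, 1.32], [0.18, 2.47], [-1.1, 4.24], [0.23, 1.98], [-2.94, 2.94]. Speed limits (rad/s): [2.57, 2.57, 3.14, 3.14, 3.14, 3.14, 3.14].

## Interface

Orientations are given as a unit quaternion [x, y, z, w].
In Python, from cell import state, capture, job_done gives the robot as it stands.
- The arm moves only by the shell command python3 -m jog 'ROWS' [FORCE]. ROWS is JSON, a list of rows, each a list of 7 numbers: the turn, a rotation vector about the tool's x, y, z in rad, then the shift along the tool's x, y, z in mm, then the gripper command: -1 is shut, 1 is fully open, values between are in proportion. In form: [[rx, ry, rz, dx, dy, dz, gripper], ...]. A call has 1 to 5 rows; each row shifts and turns the commanded pose from where the row before left it, along the tool's axes as they then stand; what a row does not reach is not made up. A row lasts 1/8 s, in which the tool goes at most 62.5 mm and 10.7 degrees, less where a joint would pass 70% of its speed; a pose out of reach is approached as far as the arm can. A call is refused whole if a number of a shift passes 62.5 or a number of a turn 0.188, either way. A call with a gripper value outside its range is refused whole. The fingers move at their own pace and stop on an object; FORCE is the grip in N (left out, the last holds). Time passes only in rows, so rows that do not move let the fingers close. It gives the time, the measured TCP pose, the force and the opening at its end, in the units of the state.
- state(): the state, without advancing time (a new reading comes with each control period).
- capture(name): name is "side" or "top" or "wrist"; returns a dict with "pixels" (384x512x3 uint8, red, green, blue), "fx", "fy", "cx", "cy" (pixels), "dist" ([k1, k2, p1, p2, k3] as OpenCV has them; the pictures are not rectified), "rvec" (rotation vector, rad) and "tvec" (3), from world to camera coordinates, as OpenCV has them; the wrist camera has in their place "T_tool_cam" (4x4, takes a point from camera to tool coordinates, whose origin is the TCP and whose axes are the flange's). Camera axes: x right, y down, z forward; pixel columns grow to the right and rows downward; lengths in mm; the calibration is good to about 2 mm. A picture is of the moment at which its call begins: read the wrist's pose just before it. There is no depth.
- job_done(): hands the job in, once; it reports no verdict.
The state is a dict: "clock": time; "joints": joint angles; "qvel": joint speeds; "joint_torque": joint torques, N m; "tcp_pos": TCP position; "ee_rot": TCP orientation; "contact_force": force on the tool from outside, world axes, zero at the start; "wrist_torque": the same for the moment, N m; "opening": opening from 0.0 (shut) to 1.0 (fully open).
Only numpy, scipy, OpenCV 4.12 (cv2) and the standard library are available. Lean on these libraries where they do the work, as an engineer would, in place of code of your own. Each camera call takes 0.05 s, during which the arm holds its last target. There are 200 camera calls.

## Task

Close the oil filler of the small hydraulic unit: lift the orange winged cap out of its black rubber ring, drop it gently into the yellow filler neck with its two lugs through the two keyways, and turn it clockwise until it comes up against its stop and the ratchet clicks over once. Stop at that first click, without a second one, and never press or force the cap hard; leave it closed on the neck, let go, and do not disturb the other things on the table.

Things in the scene. Friction and masses are not known exactly. Their poses are not given: they have to be found in the camera images.
- cap: Orange cap, loose, about 0.17 kg (all sizes in mm): ribbed disc, diameter 64, 12 thick, black wing on top, and below it a black plug, diameter 35, 26 long, tapered over its last 10 to diameter 24. Origin: centre of the disc's underside, 36 above the table at the start; z up the cap's axis, x along the wing.
- cap_wing (a point): Middle of the cap's upright wing, 33 mm above the disc's underside, where to grip it across its thickness. The wing is 56 mm long (x), 16 mm thick (y) and rises from 12 to 41 mm above the disc's underside; white line on its crest.
- cap_lugs (a point): On the plug's axis, 10.5 mm below the disc's underside, between the plug's two opposite lugs; x along the lugs. Each lug is 8 mm wide, 5 mm thick and reaches 25 mm from the axis. At the start the lugs lie in line with the wing; plug and lugs turn against the wing only when the ratchet slips.
- cap_clutch (a joint): Ratchet slip, rad: angle of the wing past the plug; 0 at the start, grows as the wing turns clockwise (from above) with the plug stopped. A click each 0.349 rad: the torque climbs to about 0.25 N m, the ball snaps over near half the pitch and the torque falls; the cap settles at a multiple of 0.349, the plug springing back up to 0.2 rad. Below that torque the plug turns with the wing.
- neck_mouth (a point): Centre of the yellow filler neck's top face, 100 mm above the table; z up, x towards one keyway, the other opposite. Top plate: 6 thick, outer diameter 70, bore 38 (mm), two keyways 11 to 13 wide reaching 27.5 from the axis, red stripes on the lid point at them. Closed, the cap's disc rests on this face.
- unit: Hydraulic unit with the neck on its lid, fixed: white box 176 x 136 mm, 70 mm high. Origin: centre of its underside; axes as neck_mouth. Under the neck's plate the lugs (2 mm of play) turn clockwise by 0.55 to 1.05 rad (each time different, not to be seen) to hard stops; counter-clockwise they are blocked within 0.25 rad.
- park_ring: Black rubber ring, fixed, outer diameter 74 mm, hole 55 mm, 36 mm high, in which the cap is parked, plug down. Origin: centre of its underside.
- screwdriver: Bystander, leave alone: loose screwdriver lying between the unit and the ring, about 160 mm long; origin under its middle.
- staple_box: Bystander, leave alone: blue and white box of staples 45 x 65 x 32 mm.
- tape_roll: Bystander, leave alone: blue tape roll, diameter 90 mm, 25 mm high.
- oil_bottle: Bystander, leave alone: closed yellow bottle, diameter 68 mm, 190 mm tall.
- wrench: Bystander, leave alone: steel wrench lying flat, about 180 mm long.
- jar: Bystander, leave alone: closed glass jar, diameter 64 mm, 70 mm tall.
Not all that is in view belongs to the job. There is more than one size of the cap; the one meant has the size given above.

How it is judged:
By the outcome, as a careful person would: the job done as asked, in the order asked, and still so for the second after the job is handed in, with the robot touching nothing.
It also fails if it takes over 61 s, if anything falls off the work surface, if the arm or the gripper's body presses on something with over 40 N, if the wrist force passes 120 N, or if a joint passes its speed limit or range.

## Working session

There is one attempt and no reset: what is moved stays moved. The work goes in short steps, Python scripts to look and compute and a shell command to move; the robot and the scene stay as the last step left them, time stands still between calls to the robot, and variables do not carry over. Pictures are saved under pics/ and viewed, about 8 in all and at most 12, crops included, and the job is handed in when it is done.

```bash
ls; mkdir -p pics
cat > h.py <<'E'
import numpy as np, cv2
from scipy.spatial.transform import Rotation as R
from cell import state, capture, job_done
def save(n,im): cv2.imwrite(f'pics/{n}.png',cv2.cvtColor(im,cv2.COLOR_RGB2BGR))
def cam(name):
    s=state(); c=capture(name)
    K=np.array([[c['fx'],0,c['cx']],[0,c['fy'],c['cy']],[0,0,1.]]); d=np.array(c['dist'],float)
    if 'rvec' in c:
        Rw=R.from_rotvec(np.ravel(c['rvec'])).as_matrix().T; o=-Rw@np.ravel(c['tvec'])
    else:
        T=np.array(c['T_tool_cam']); Rt=R.from_quat(s['ee_rot']).as_matrix()
        Rw=Rt@T[:3,:3]; o=np.array(s['tcp_pos'])+Rt@T[:3,3]
    return dict(im=np.array(c['pixels']),K=K,d=d,Rw=Rw,o=o)
def onz(c,uv,z):
    p=cv2.undistortPoints(np.array(uv,float).reshape(-1,1,2),c['K'],c['d']).reshape(-1,2)
    r=np.c_[p,np.ones(len(p))]@c['Rw'].T
    return c['o']+r*((z-c['o'][2])/r[:,2])[:,None]
def proj(c,P):
    Rc=c['Rw'].T; return cv2.projectPoints(np.array(P,float).reshape(-1,1,3),cv2.Rodrigues(Rc)[0],-Rc@c['o'],c['K'],c['d'])[0].reshape(-1,2)
E
python3 - <<'E'
from h import *
print(state())
import pickle
C={n:cam(n) for n in('side','top','wrist')}
pickle.dump(C,open('c0.pkl','wb'))
for n in C: print(n,C[n]['o'],C[n]['Rw'][:,2]); 
t=C['top']['im'];s=C['side']['im']
save('top0',cv2.resize(t,(800,600),interpolation=cv2.INTER_CUBIC)); save('sw0',np.hstack([cv2.resize(s,(400,300)),cv2.resize(C['wrist']['im'],(400,300))]))
E
```

```text
pics
{'clock': 0.0, 'joints': array([-1.38580188,  0.62931077,  0.03843062,  1.51835525, -0.02698027,
        0.99631992, -0.0200179 ]), 'qvel': array([ 0.00018107,  0.00021814,  0.00020099, -0.00032232, -0.00011324,
       -0.00087188,  0.00050317]), 'joint_torque': array([ 1.46225589e-04, -5.49719918e+01,  1.14349488e+00, -1.86637580e+01,
       -5.22258505e-02,  2.34504766e-02,  1.44300084e-04]), 'tcp_pos': array([161.16015623, 629.20018071, 301.78076423]), 'ee_rot': array([ 1.25067652e-01,  9.92147773e-01, -9.32338682e-04, -1.01032788e-04]), 'contact_force': array([ 0.14722736, -0.97032206,  0.01553055]), 'wrist_torque': array([ 0.02881119,  0.03083103, -0.02903095]), 'opening': 1.00053211180677}
side [313.20997207 839.58374059 765.37414142] [ 0.24205201 -0.75741602 -0.60640893]
top [ 421.5788325    10.4075173  1198.84193555] [ 0.13201413 -0.00533733 -0.99123347]
wrist [ 80.13867947 650.6785173  384.13305776] [ 0.2774411  -0.07226235 -0.95802118]
```

View pics/top0.png

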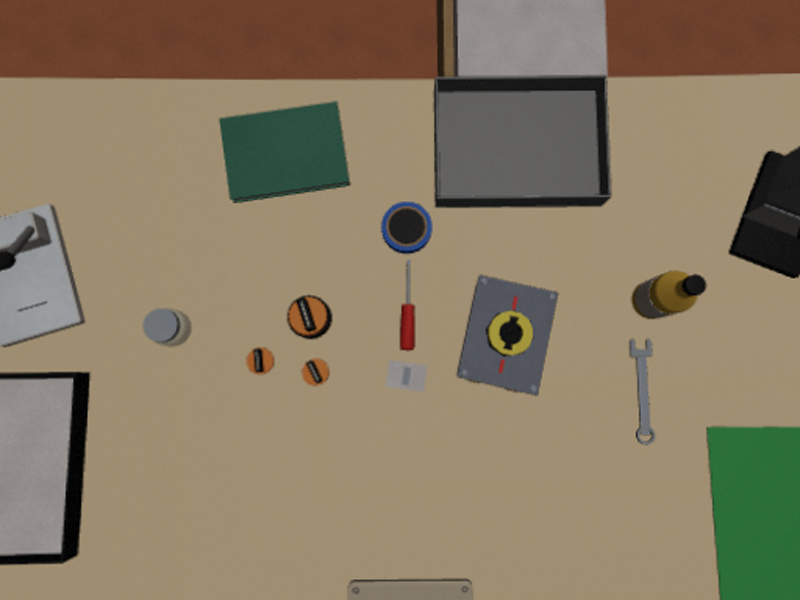

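View pics/sw0.png

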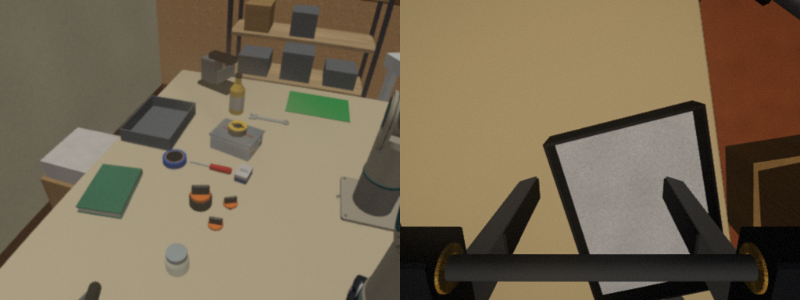

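The orange candidates, in 800×600 top-view pixels, are a large cap in a black ring at (309,316) and two small caps at (260,360) and (315,371). The large one should be 64 mm across, so I'll measure it and check it in a close crop. The neck is at (511,332).

Run:
```python
from h import *
import pickle
C=pickle.load(open('c0.pkl','rb')); 
def axis(P): # 2D principal direction
    q=P[:,:2]-P[:,:2].mean(0); w,v=np.linalg.eigh(q.T@q); return np.degrees(np.arctan2(v[1,1],v[0,1]))%180
def mask(c,lo,hi): return cv2.inRange(cv2.cvtColor(c['im'],cv2.COLOR_RGB2HSV),lo,hi)
def blobs(m,a=15):
    n,l,s,ce=cv2.connectedComponentsWithStats(m)
    return [(s[i,4],ce[i],np.argwhere(l==i)[:,::-1]) for i in range(1,n) if s[i,4]>=a]
for v in('top','side'):
    c=C[v]
    for nm,lo,hi,z,a in(('orange',(4,150,90),(18,255,255),48,60),('yellow',(22,150,100),(34,255,255),100,100),('red',(0,150,100),(3,255,255),70,6),('red',(174,150,100),(180,255,255),70,6)):
        m=mask(c,lo,hi); 
        for A,ce,px in blobs(m,a):
            h=cv2.convexHull(px.astype(np.float32)); 
            W=onz(c,h,z); cc,r=cv2.minEnclosingCircle(W[:,:2].astype(np.float32))
            if r<60: print(v,nm,A,ce.round(1),'circ',np.round(cc,1),round(r,1))
            if nm=='orange' and r>26:
                im=cv2.cvtColor(c['im'],cv2.COLOR_RGB2HSV)
                x,y,w,hh=cv2.boundingRect(h.astype(int))
                roi=c['im'][y-12:y+hh+4,x-4:x+w+4]; save('cap_'+v,cv2.resize(roi,(400,400),interpolation=cv2.INTER_CUBIC)); print(x,y,w,hh)
            if nm=='yellow' and 30<r<45:
                x,y,w,hh=cv2.boundingRect(h.astype(int)); print(x,y,w,hh)
                roi=c['im'][y-4:y+hh+4,x-4:x+w+4]; save('neck_'+v,cv2.resize(roi,(400,400),interpolation=cv2.INTER_CUBIC))
import os
save('crop1',np.hstack([cv2.imread(f'pics/{n}_top.png')[:,:,::-1] for n in('cap','neck')]))
```

```text
Traceback (most recent call last):
cv2.error: OpenCV(4.12.0) /io/opencv/modules/imgproc/src/resize.cpp:4208: error: (-215:Assertion failed) !ssize.empty() in function 'resize'
```

```bash
cat > m.py <<'E'
from h import *
def mask(c,lo,hi): return cv2.inRange(cv2.cvtColor(c['im'],cv2.COLOR_RGB2HSV),lo,hi)
def blobs(m,a=15):
    n,l,s,ce=cv2.connectedComponentsWithStats(m)
    return [(s[i,4],ce[i],np.argwhere(l==i)[:,::-1]) for i in range(1,n) if s[i,4]>=a]
def measure(c,v,zcap=48):
    for nm,lo,hi,z,a in(('orange',(4,150,60),(18,255,255),zcap,60),('yellow',(22,150,80),(34,255,255),100,100),('red',(0,150,80),(3,255,255),70,6),('red',(174,150,80),(180,255,255),70,6)):
        for A,ce,px in blobs(mask(c,lo,hi),a):
            h=cv2.convexHull(px.astype(np.float32)); W=onz(c,h,z); cc,r=cv2.minEnclosingCircle(W[:,:2].astype(np.float32))
            if r>60 or abs(cc[1])>400: continue
            print(v,nm,A,ce.round(1),'xyz@z',onz(c,[ce],z)[0].round(1),'circ',np.round(cc,1),round(r,1))
            if (nm=='orange' and r>26) or (nm=='yellow' and 30<r<45):
                x,y,w,hh=cv2.boundingRect(h.astype(int)); y0=max(y-12,0); x0=max(x-6,0)
                roi=c['im'][y0:y+hh+6,x0:x+w+6]; k=400/max(roi.shape[:2]); print('crop',x0,y0,'scale',round(k,2))
                roi=cv2.resize(roi,None,fx=k,fy=k,interpolation=cv2.INTER_CUBIC); B=np.zeros((400,400,3),np.uint8); B[:roi.shape[0],:roi.shape[1]]=roi[:400,:400]; save(nm+'_'+v,B)
E
python3 - <<'E'
from m import *
import pickle
C=pickle.load(open('c0.pkl','rb'))
measure(C['top'],'top');measure(C['side'],'side')
save('crop1',np.hstack([cv2.imread(f'pics/{n}_top.png')[:,:,::-1] for n in('orange','yellow')]))
E
```

```text
top orange 358 [196.9 202.2] xyz@z [539.8 169.8  48. ] circ [540.8 170.7] 33.1
crop 178 178 scale 9.3
top orange 150 [166.6 230.8] xyz@z [465.  247.9  48. ] circ [465.2 249.3] 21.7
top orange 152 [201.7 237.8] xyz@z [446.  155.8  48. ] circ [446.  156.6] 21.3
top yellow 394 [326.2 213.1] xyz@z [ 504.8 -164.1  100. ] circ [ 505.1 -164.4] 35.2
crop 307 188 scale 8.89
top red 15 [328.9 193.5] xyz@z [ 558.2 -177.4   70. ] circ [ 558.3 -177.6] 9.6
top red 235 [260.3 209.3] xyz@z [518.   2.  70.] circ [518.9   2.7] 37.3
top red 15 [320.5 233.7] xyz@z [ 454.  -152.8   70. ] circ [ 454.6 -151.5] 9.4
side orange 229 [256.4 252.6] xyz@z [532.1 187.7  48. ] circ [535.2 178.8] 31.6
crop 238 234 scale 10.53
side orange 103 [294.8 262.2] xyz@z [436.1 188.4  48. ] circ [438.7 181.9] 20.2
side orange 114 [274.9 289.3] xyz@z [457.6 280.5  48. ] circ [458.4 274.1] 19.5
side red 96 [282.7 215.1] xyz@z [503.3  59.   70. ] circ [506.2  61.6] 34.0
```

View pics/crop1.png

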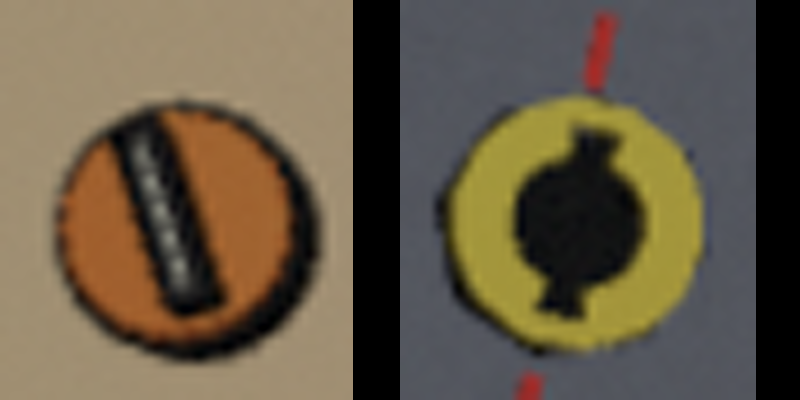

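The crop confirms the choice: the large cap in the ring measures about r = 33 at disc height, and the other two about 21. Its crest line runs from crop pixel (140,135) to (187,275). The neck shows its keyways in line with the red stripes. I'll turn the tool first, then work out the travel.

```bash
cat >> h.py <<'E'
def go(tgt,jaw=None):
    """print tool-axis shift (mm) to target TCP and tool-z turn to bring jaws to world angle jaw (deg)"""
    s=state(); M=R.from_quat(s['ee_rot']).as_matrix(); a=np.degrees(np.arctan2(M[1,1],M[0,1]))
    print('t',round(s['clock'],2),'tcp',np.round(s['tcp_pos'],1),'jaw',round(a,2),'tilt',M[:2,2].round(4),'op',round(s['opening'],3),'F',np.round(s['contact_force'],1),'M',np.round(s['wrist_torque'],2),'j7',round(s['joints'][6],2))
    print('shift',(M.T@(np.array(tgt)-s['tcp_pos'])).round(1), 'rz',None if jaw is None else round(-np.radians((jaw-a+90)%180-90),3))
E
python3 - <<'E'
from h import *
import pickle
C=pickle.load(open('c0.pkl','rb'));c=C['top']
p=onz(c,[[178+140/9.3,178+135/9.3],[178+187/9.3,178+275/9.3]],77);d=p[0]-p[1];print(p,np.degrees(np.arctan2(d[1],d[0])),p.mean(0))
E
python3 -m jog '[[0,0,-0.144,0,0,0,1],[0,0,-0.144,0,0,0,1],[0,0,-0.144,0,0,0,1],[0,0,-0.144,0,0,0,1],[0,0,0,0,0,0,1]]'
python3 -c "
from h import *
go([541,170,260],108.6)"
```

```text
[[562.09482519 175.95324896  77.        ]
 [522.88176975 162.4133214   77.        ]] 19.049348887727138 [542.48829747 169.18328518  77.        ]
clock: 0.78
tcp_pos: [161.4, 629.5, 302.3]
ee_rot: [-0.161, 0.987, -0.0, -0.0]
contact_force: [-0.5, 0.1, 0.8]
opening: 1.003
t 0.78 tcp [161.4 629.5 302.3] jaw 108.53 tilt [-0.0005 -0.0006] op 1.003 F [-0.5  0.1  0.8] M [-0.01 -0.02  0.05] j7 0.46
shift [-213.9 -556.3   42.4] rz -0.001
```

```bash
python3 -m jog '[[0,0,0,-21,-56,0,1],[0,0,0,-21,-56,0,1],[0,0,0,-21,-56,0,1],[0,0,0,-21,-56,0,1],[0,0,0,-21,-56,0,1]]' | head -2
python3 -m jog '[[0,0,0,-21,-56,8,1],[0,0,0,-21,-56,8,1],[0,0,0,-21,-56,8,1],[0,0,0,-21,-56,8,1],[0,0,0,-25,-52,10,1]]'
python3 -m jog '[[0,0,0,0,0,0,1],[0,0,0,0,0,0,1]]' | head -1
python3 - <<'E'
from m import *
go([541.5,170,147],109)
c=cam('wrist'); measure(c,'wrist')
P=proj(c,[[541.5,170,77]]);print(P)
save('w1',c['im'])
E
```

```text
clock: 1.4
tcp_pos: [351.3, 396.3, 302.8]
clock: 2.02
tcp_pos: [542.8, 169.4, 260.6]
ee_rot: [-0.16, 0.987, 0.0, 0.0]
contact_force: [1.0, 0.7, 0.5]
opening: 1.003
clock: 2.28
t 2.27 tcp [541.2 171.8 260.5] jaw 108.54 tilt [-0.001   0.0006] op 1.001 F [-0.2  0.5 -0.2] M [ 0.08  0.03 -0.01] j7 1.47
shift [  0.2  -1.9 113.5] rz -0.008
wrist orange 1457 [277.2  81.5] xyz@z [447.2 158.8  48. ] circ [447.3 159.2] 21.9
wrist orange 818 [352.6 132. ] xyz@z [466.  236.4  48. ] circ [466.  246.1] 21.6
wrist orange 315 [380.6 139.4] xyz@z [464.  262.7  48. ] circ [464.6 259.4] 16.8
wrist orange 83 [ 97.6 137. ] xyz@z [542.3  22.8  48. ] circ [542.3  21.7] 12.0
wrist orange 2627 [256.5 183.8] xyz@z [538.2 170.7  48. ] circ [540.3 171.5] 33.2
crop 215 139 scale 4.71
wrist orange 114 [ 87.5 268.9] xyz@z [676.4  37.7  48. ] circ [679.5  30.7] 26.2
crop 70 234 scale 6.15
wrist red 1694 [ 93.6 104.3] xyz@z [511.4  24.   70. ] circ [513.9  23.8] 33.7
[[254.40036394 196.111065  ]]
```

View pics/w1.png

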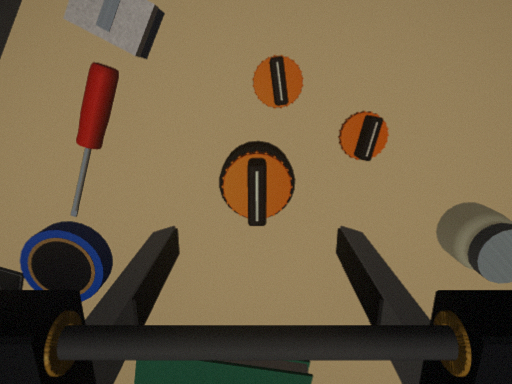

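The large cap is at (257,183) px, its crest line running about (257,172) to (257,222), lined up midway between the fingers. The small caps are at (278,81) and (364,135). The position agrees with the top view to within 2 mm, so I'll go down and grip.

```bash
python3 -m jog '[[0,0,-0.008,0,0,20,1],[0,0,0,0,0,30,1],[0,0,0,0,0,30,1],[0,0,0,0,0,20,1],[0,0,0,0,0,11.5,1]]' 35
python3 -m jog '[[0,0,0,0,0,0,1],[0,0,0,0,0,0,1],[0,0,0,0,0,0,-1],[0,0,0,0,0,0,-1],[0,0,0,0,0,0,-1]]' 35|tail -2
python3 -m jog '[[0,0,0,0,0,0,-1],[0,0,0,0,0,0,-1],[0,0,0,0,0,0,-1],[0,0,0,0,0,0,-1]]' 35|tail -2
python3 -c "
from h import *
go([541,170,149],109)"
```

```text
clock: 2.95
tcp_pos: [540.5, 173.1, 148.6]
ee_rot: [-0.167, 0.986, 0.0, -0.001]
contact_force: [0.1, 0.7, -0.0]
opening: 0.995
contact_force: [-0.5, 0.3, -0.2]
opening: 0.719
contact_force: [0.4, -0.7, -0.6]
opening: 0.29
t 4.08 tcp [541.7 171.2 149.1] jaw 109.09 tilt [-0.0001  0.    ] op 0.29 F [ 0.4 -0.7 -0.6] M [ 0.03 -0.03  0.  ] j7 1.45
shift [ 1.1 -0.9  0.1] rz 0.002
```

```bash
python3 -m jog '[[0,0,0,0,0,0,-1],[0,0,0,0,0,0,-1],[0,0,0,0,0,0,-1],[0,0,0,0,0,0,-1]]' 35|tail -2
python3 - <<'E'
from m import *
go([541,170,149],109)
c=cam('wrist'); measure(c,'wrist'); t=cam('top'); measure(t,'top')
E
```

```text
contact_force: [-0.4, 0.3, -0.2]
opening: 0.17
t 4.58 tcp [541.7 171.2 149.1] jaw 109.09 tilt [-0.  0.] op 0.17 F [-0.4  0.3 -0.2] M [ 0.06  0.05 -0.03] j7 1.45
shift [ 1.1 -0.9  0.1] rz 0.002
wrist orange 3268 [290.6  74.5] xyz@z [448.  157.8  48. ] circ [448.  158.4] 21.0
wrist orange 1959 [403.3 152. ] xyz@z [465.7 232.2  48. ] circ [465.7 241.2] 21.3
wrist orange 249 [449.9 165.1] xyz@z [463.7 260.6  48. ] circ [463.9 258.8] 11.9
wrist orange 3646 [257.2 214.7] xyz@z [528.  166.9  48. ] circ [539.2 170.9] 33.5
crop 197 168 scale 3.28
wrist red 3608 [ 14.8 102.3] xyz@z [504.1  36.9  70. ] circ [509.2  35.7] 30.8
top yellow 400 [326.2 213.2] xyz@z [ 504.5 -164.1  100. ] circ [ 504.7 -164.7] 35.4
crop 307 188 scale 8.89
top red 14 [328.9 193.3] xyz@z [ 558.8 -177.4   70. ] circ [ 558.3 -177.6] 9.6
top red 232 [260.4 209.2] xyz@z [518.2   1.8  70. ] circ [518.9   2.7] 37.3
top red 14 [320.5 233.6] xyz@z [ 454.4 -152.8   70. ] circ [ 454.6 -151.5] 9.4
```

```bash
python3 -m jog '[[0,0,0,0,0,-5,-1],[0,0,0,0,0,-10,-1],[0,0,0,0,0,-20,-1],[0,0,0,0,0,-30,-1],[0,0,0,0,0,-30,-1]]' 35|tail -2
python3 -m jog '[[0,0,0.14,0,0,-20,-1],[0,0,0.14,0,0,0,-1],[0,0,0.14,0,0,0,-1],[0,0,0.145,0,0,0,-1],[0,0,0,0,0,0,-1]]' 35
python3 -c "
from m import *
go([506.5,-164.5,264],76.7)
c=cam('wrist');save('w2',c['im'])
measure(c,'wrist',163)"
```

```text
contact_force: [0.3, 0.4, -1.4]
opening: 0.169
clock: 5.92
tcp_pos: [541.6, 171.3, 264.7]
ee_rot: [0.115, 0.993, -0.0, 0.0]
contact_force: [0.2, -0.4, -0.5]
opening: 0.171
t 5.92 tcp [541.6 171.3 264.7] jaw 76.82 tilt [ 0.0004 -0.0001] op 0.171 F [ 0.2 -0.4 -0.5] M [-0.   -0.02  0.01] j7 1.03
shift [ -42.4 -335.     0.7] rz 0.002
wrist orange 1331 [323.9  83.1] xyz@z [463.2 226.6 163. ] circ [463.6 227.3] 13.5
wrist orange 1399 [222.5  85.5] xyz@z [452.1 173.9 163. ] circ [452.1 173.3] 13.3
wrist orange 210 [108.3 204.1] xyz@z [501.2  91.1 163. ] circ [500.7  90.2] 17.5
wrist orange 3606 [257.2 214.5] xyz@z [527.5 175.2 163. ] circ [539.5 172.5] 33.6
crop 197 168 scale 3.31
wrist red 1359 [ 93.9 194.9] xyz@z [510.9  31.3  70. ] circ [513.7  31.5] 33.9
```

View pics/w2.png

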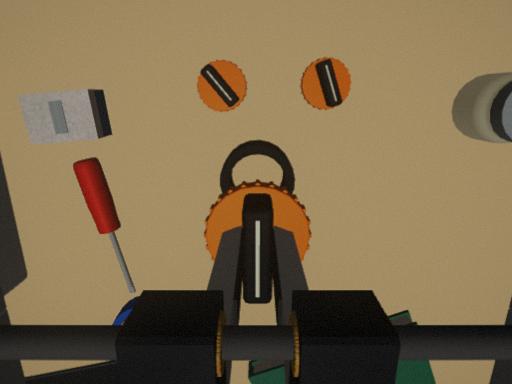

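The cap hangs square in the fingers: disc spanning (205 to 311, y ≥ 181), crest vertical at x≈258. The ring behind it is empty. I'll stop just past the neck so the wrist camera can measure it unobstructed.

```bash
python3 -c "
from m import *
go([588,-184,264],76.7)"
python3 -m jog '[[0,0,0,-8,-40,0,-1],[0,0,0,-20,-60,0,-1],[0,0,0,-22,-60,0,-1],[0,0,0,-22,-60,0,-1],[0,0,0,-22,-60,0,-1]]' 35|tail -1
python3 -m jog '[[0,0,0,-22,-50,0,-1],[0,0,0,-11,-8,0,-1],[0,0,0,0,0,0,-1],[0,0,0,0,0,0,-1],[0,0,0,0,0,0,-1]]' 35|head -2
python3 - <<'E'
from m import *
go([505.5,-164.5,264],76.7)
c=cam('wrist'); print(proj(c,[[505.5,-164.5,100]]), c['o']); measure(c,'wrist',163); save('w3',c['im'])
E
```

```text
t 5.97 tcp [541.6 171.4 264.6] jaw 76.89 tilt [0.0003 0.    ] op 0.171 F [ 0.1 -1.3 -1.1] M [-0.    0.01  0.01] j7 1.03
shift [-125.8 -335.6    0.6] rz 0.003
opening: 0.168
clock: 7.22
tcp_pos: [587.1, -179.9, 264.2]
t 7.22 tcp [ 587.1 -179.9  264.2] jaw 76.9 tilt [-0.0004  0.001 ] op 0.166 F [-0.3 -0.5 -1.6] M [-0.02 -0.05  0.01] j7 1.62
shift [82.9 -3.5  0.2] rz 0.004
[[251.43052771  94.59344464]] [ 505.59263928 -160.54910006  346.48849653]
wrist orange 3599 [257.2 214.5] xyz@z [ 572.8 -175.9  163. ] circ [ 584.6 -178.8] 33.3
crop 197 168 scale 3.31
wrist orange 113 [462.7 221. ] xyz@z [604.8 -57.  163. ] circ [608.8 -60.1] 16.0
wrist orange 63 [295.7 339.4] xyz@z [ 665.8 -171.   163. ] circ [ 665.7 -170.8] 10.6
wrist yellow 5311 [251.5  91.7] xyz@z [ 503.6 -164.   100. ] circ [ 505.5 -164.5] 36.0
crop 196 29 scale 3.31
wrist red 228 [252.   19.4] xyz@z [ 452.2 -151.9   70. ] circ [ 452.4 -152. ] 10.9
wrist red 2158 [428.4  69.7] xyz@z [518.7 -24.2  70. ] circ [520.5 -22.7] 33.7
wrist red 181 [252.  160.4] xyz@z [ 558.  -176.9   70. ] circ [ 558.2 -177. ] 11.1
```

View pics/w3.png

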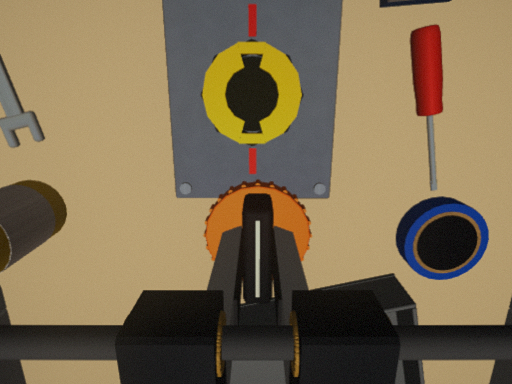

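The neck is at (252,93) px and the stripes at (252,19) and (252,160), all in line with the held wing. Wrist and top views agree to about 0.5 mm, so I'll target TCP (505.8, -165.1).

```bash
python3 -c "
from m import *
go([505.8,-165.1,264],76.7)"
python3 -m jog '[[0,0,0.004,42,-2,0,-1],[0,0,0,40.7,-2,0,-1],[0,0,0,0,0,0,-1],[0,0,0,0,0,10,-1],[0,0,0,0,0,10,-1]]' 35|tail -2
python3 -m jog '[[0,0,0,0,0,0,-1],[0,0,0,0,0,0,-1],[0,0,0,0,0,0,-1]]' 35|tail -2
python3 -c "
from m import *
go([505.8,-165.1,240],76.7)"
```

```text
t 7.28 tcp [ 587.1 -180.3  264.3] jaw 76.87 tilt [-0.0002  0.0007] op 0.167 F [-0.9 -0.6 -1.4] M [-0.05 -0.05 -0.01] j7 1.62
shift [82.6 -3.6  0.3] rz 0.003
contact_force: [-0.0, -0.4, -1.9]
opening: 0.171
contact_force: [0.3, -0.9, -1.1]
opening: 0.174
t 8.28 tcp [ 506.  -166.8  244.2] jaw 76.49 tilt [ 0.0004 -0.0001] op 0.174 F [ 0.3 -0.9 -1.1] M [ 0.01 -0.01  0.  ] j7 1.63
shift [0.6 1.6 4.2] rz -0.004
```

```bash
python3 -m jog '[[0,0,-0.003,0.3,1.6,0,-1],[0,0,0,0,0,5,-1],[0,0,0,0,0,5,-1],[0,0,0,0,0,0,-1],[0,0,0,0,0,0,-1]]' 35|tail -2
python3 - <<'E'
from m import *
go([505.8,-165.1,226],76.7)
c=cam('side')
P=proj(c,[[505.5,-164.7,100]])[0].astype(int);print(P)
roi=c['im'][P[1]-60:P[1]+30,P[0]-60:P[0]+60]; w=cam('wrist')['im']
save('s4',np.hstack([cv2.resize(roi,(400,300),interpolation=cv2.INTER_CUBIC),cv2.resize(w,(400,300))]))
E
```

```text
contact_force: [-0.0, 0.1, -2.7]
opening: 0.173
t 8.9 tcp [ 505.8 -165.2  234.1] jaw 76.66 tilt [-0.0002  0.    ] op 0.173 F [-0.   0.1 -2.7] M [ 0.02 -0.    0.05] j7 1.63
shift [0.  0.1 8.1] rz -0.001
[302 160]
```

View pics/s4.png

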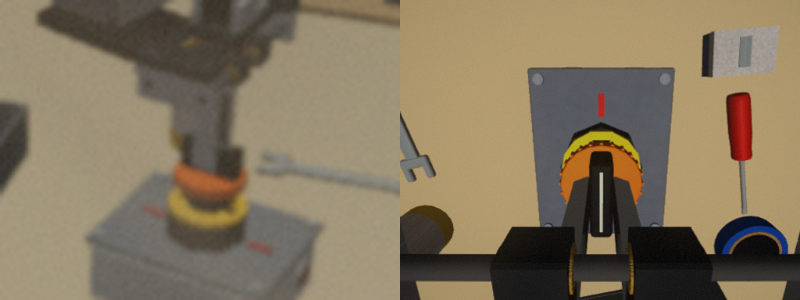

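The cap sits squarely over the neck (side crop (210,185) over (207,215)), its stripe in line with the wing. I'll go down gently and watch the force.

```bash
python3 -m jog '[[0,0,0,0,0,2,-1],[0,0,0,0,0,2,-1],[0,0,0,0,0,2,-1],[0,0,0,0,0,0,-1]]' 35|tail -2
python3 -m jog '[[0,0,0,0,0,1.5,-1],[0,0,0,0,0,1.5,-1],[0,0,0,0,0,0,-1]]' 35|tail -2
python3 -c "
from m import *
go([505.8,-165.1,213],76.7)"
```

```text
contact_force: [0.3, -1.1, -1.9]
opening: 0.171
contact_force: [0.0, 0.1, -2.6]
opening: 0.167
t 9.88 tcp [ 505.7 -165.1  225. ] jaw 76.66 tilt [-0.0002  0.0001] op 0.167 F [ 0.   0.1 -2.6] M [-0.02 -0.02 -0.01] j7 1.63
shift [-0.1  0.  12. ] rz -0.001
```

```bash
python3 -m jog '[[0,0,0,0,0,1,-1],[0,0,0,0,0,1,-1],[0,0,0,0,0,1,-1],[0,0,0,0,0,0,-1]]' 35|tail -2
python3 -m jog '[[0,0,0,0,0,1.5,-1],[0,0,0,0,0,1.5,-1],[0,0,0,0,0,1,-1],[0,0,0,0,0,0,-1]]' 35|tail -2
python3 -c "
from m import *
go([505.8,-165.1,213],76.7)"
```

```text
contact_force: [-1.0, 0.6, -1.4]
opening: 0.17
contact_force: [0.6, 0.5, -0.8]
opening: 0.17
t 10.88 tcp [ 505.7 -165.1  218. ] jaw 76.66 tilt [-0.0003  0.0001] op 0.17 F [ 0.6  0.5 -0.8] M [-0.   -0.02 -0.02] j7 1.63
shift [-0.1  0.   5. ] rz -0.001
```

Lugs are through the keyways with no contact force. On to the face, in small steps.

```bash
python3 -m jog '[[0,0,0,0,0,1.5,-1],[0,0,0,0,0,1.5,-1],[0,0,0,0,0,0,-1]]' 35|tail -2
python3 -m jog '[[0,0,0,0,0,0.8,-1],[0,0,0,0,0,0,-1],[0,0,0,0,0,0,-1]]' 35|tail -2
python3 -c "
from m import *
go([505.8,-165.1,213],76.7)"
```

```text
contact_force: [-0.5, -0.6, -3.0]
opening: 0.168
contact_force: [0.3, 0.8, -0.6]
opening: 0.169
t 11.62 tcp [ 505.8 -165.1  214.4] jaw 76.66 tilt [0. 0.] op 0.169 F [ 0.3  0.8 -0.6] M [ 0.01 -0.04  0.02] j7 1.63
shift [-0.   0.   1.4] rz -0.001
```

```bash
python3 -m jog '[[0,0,0,0,0,0.6,-1],[0,0,0,0,0,0,-1],[0,0,0,0,0,0,-1]]' 35|tail -4
python3 -m jog '[[0,0,0,0,0,0.4,-1],[0,0,0,0,0,0,-1],[0,0,0,0,0,0,-1]]' 35|tail -4
python3 -c "
from m import *
go([505.8,-165.1,213],76.7)"
```

```text
tcp_pos: [505.8, -165.1, 213.8]
ee_rot: [0.116, 0.993, 0.0, -0.0]
contact_force: [0.1, -0.8, -1.7]
opening: 0.162
tcp_pos: [505.8, -165.1, 213.4]
ee_rot: [0.116, 0.993, 0.0, -0.0]
contact_force: [0.4, 0.5, -1.5]
opening: 0.168
t 12.38 tcp [ 505.8 -165.1  213.4] jaw 76.66 tilt [-0.0001  0.    ] op 0.168 F [ 0.4  0.5 -1.5] M [ 0.02 -0.03 -0.01] j7 1.63
shift [-0.   0.   0.4] rz -0.001
```

The cap is on the face with no load. Now I'll turn clockwise (tool +z), watching the moment.

```bash
cat > r.py <<'E'
from h import *
s=state(); M=R.from_quat(s['ee_rot']).as_matrix(); a=np.degrees(np.arctan2(M[1,1],M[0,1]))
print(f"t {s['clock']:.2f} turned {np.radians(76.7-a):.3f} z {s['tcp_pos'][2]:.1f} xy {s['tcp_pos'][:2].round(1)} F {s['contact_force'].round(1)} Mz {s['wrist_torque'].round(3)} j7 {s['joints'][6]:.2f} tau7 {s['joint_torque'][6]:.3f} op {s['opening']:.3f}")
E
T='python3 -m jog'
python3 r.py
$T '[[0,0,0.08,0,0,0,-1],[0,0,0.08,0,0,0,-1],[0,0,0,0,0,0,-1]]' >/dev/null; python3 r.py
$T '[[0,0,0.08,0,0,0,-1],[0,0,0.08,0,0,0,-1],[0,0,0,0,0,0,-1]]' >/dev/null; python3 r.py
$T '[[0,0,0.08,0,0,0,-1],[0,0,0.08,0,0,0,-1],[0,0,0,0,0,0,-1]]' >/dev/null; python3 r.py
```

```text
t 12.38 turned 0.001 z 213.4 xy [ 505.8 -165.1] F [ 0.4  0.5 -1.5] Mz [ 0.021 -0.034 -0.011] j7 1.63 tau7 -0.000 op 0.168
t 12.75 turned 0.160 z 213.3 xy [ 505.8 -165.1] F [ 0.2  1.2 -2. ] Mz [-0.039 -0.054  0.001] j7 1.52 tau7 -0.205 op 0.168
t 13.12 turned 0.318 z 213.3 xy [ 505.8 -165. ] F [ 0.  -0.8 -1.7] Mz [-0.016 -0.002 -0.013] j7 1.40 tau7 -0.198 op 0.165
t 13.50 turned 0.478 z 213.3 xy [ 505.8 -165. ] F [-1.4 -0.1 -2.4] Mz [-0.057 -0.007  0.033] j7 1.29 tau7 -0.195 op 0.168
```

```bash
T='python3 -m jog'
$T '[[0,0,0.03,0,0,0,-1],[0,0,0,0,0,0,-1]]' >/dev/null; python3 r.py
$T '[[0,0,0.03,0,0,0,-1],[0,0,0,0,0,0,-1]]' >/dev/null; python3 r.py
$T '[[0,0,0.03,0,0,0,-1],[0,0,0,0,0,0,-1]]' >/dev/null; python3 r.py
$T '[[0,0,0.03,0,0,0,-1],[0,0,0,0,0,0,-1]]' >/dev/null; python3 r.py
$T '[[0,0,0.03,0,0,0,-1],[0,0,0,0,0,0,-1]]' >/dev/null; python3 r.py
```

```text
t 13.75 turned 0.510 z 213.3 xy [ 505.8 -165.1] F [-0.5 -0.3 -1.6] Mz [-0.081  0.056  0.005] j7 1.26 tau7 -0.066 op 0.167
t 14.00 turned 0.541 z 213.4 xy [ 505.8 -165.1] F [ 0.1 -0.8 -1.4] Mz [-0.073  0.01   0.049] j7 1.24 tau7 -0.074 op 0.167
t 14.25 turned 0.571 z 213.3 xy [ 505.6 -165.2] F [-0.9 -0.1 -1.8] Mz [-0.15   0.15   0.009] j7 1.22 tau7 -0.091 op 0.167
t 14.50 turned 0.601 z 213.3 xy [ 505.6 -165.2] F [-1.7 -0.7 -1.5] Mz [-0.274  0.312  0.112] j7 1.20 tau7 -0.161 op 0.167
t 14.75 turned 0.631 z 213.3 xy [ 505.6 -165.2] F [-0.2 -0.7 -1.1] Mz [-0.323  0.392  0.227] j7 1.18 tau7 -0.277 op 0.167
```

The stop was reached at about 0.57 rad and the torque is now climbing. I'll take finer steps.

```bash
T='python3 -m jog'
$T '[[0,0,0.02,0,0,0,-1],[0,0,0,0,0,0,-1]]' >/dev/null; python3 r.py
$T '[[0,0,0.02,0,0,0,-1],[0,0,0,0,0,0,-1]]' >/dev/null; python3 r.py
$T '[[0,0,0.02,0,0,0,-1],[0,0,0,0,0,0,-1]]' >/dev/null; python3 r.py
```

```text
t 15.00 turned 0.651 z 213.3 xy [ 505.6 -165.2] F [-1.6 -1.2 -0.6] Mz [-0.356  0.407  0.227] j7 1.16 tau7 -0.284 op 0.172
t 15.25 turned 0.671 z 213.3 xy [ 505.6 -165.2] F [-1.3 -1.8 -1. ] Mz [-0.452  0.504  0.166] j7 1.15 tau7 -0.225 op 0.165
t 15.50 turned 0.691 z 213.3 xy [ 505.6 -165.2] F [-2.5 -1.2 -1.6] Mz [-0.475  0.531  0.15 ] j7 1.13 tau7 -0.173 op 0.164
```

```bash
T='python3 -m jog'
$T '[[0,0,0.02,0,0,0,-1],[0,0,0,0,0,0,-1]]' >/dev/null; python3 r.py
$T '[[0,0,0.02,0,0,0,-1],[0,0,0,0,0,0,-1]]' >/dev/null; python3 r.py
```

```text
t 15.75 turned 0.711 z 213.3 xy [ 505.7 -165.2] F [-1.2 -2.5 -1.8] Mz [-0.552  0.592  0.083] j7 1.12 tau7 -0.127 op 0.171
t 16.00 turned 0.731 z 213.4 xy [ 506.4 -164.8] F [ 0.9  0.5 -1.5] Mz [-0.065  0.006 -0.059] j7 1.10 tau7 -0.045 op 0.165
```

The torque dropped from 0.23 through 0.08 to −0.06 N·m and the sideways load vanished, so that was the first click at 0.73 rad. Stopping here, settling the cap, and letting go.

```bash
T='python3 -m jog'
$T '[[0,0,0,0,0,0.3,-1],[0,0,0,0,0,0,-1]]' >/dev/null; python3 r.py
$T '[[0,0,0,0,0,0,0],[0,0,0,0,0,0,0],[0,0,0,0,0,0,0],[0,0,0,0,0,0,0],[0,0,0,0,0,0,0]]' >/dev/null; python3 r.py
$T '[[0,0,0,0,0,0,0.2],[0,0,0,0,0,0,0.2],[0,0,0,0,0,0,0.2],[0,0,0,0,0,0,0.2]]' >/dev/null; python3 r.py
$T '[[0,0,0,0,0,-5,0.2],[0,0,0,0,0,-10,0.2],[0,0,0,0,0,-20,0.2],[0,0,0,0,0,-40,0.2],[0,0,0,0,0,-40,0.2]]' >/dev/null
$T '[[0,0,0,0,0,-10,0.2],[0,0,0,0,0,0,0.2],[0,0,0,0,0,0,0.2]]' >/dev/null; python3 r.py
python3 - <<'E'
from m import *
c=cam('wrist'); measure(c,'wrist',112); t=cam('top'); measure(t,'top',112)
s=cam('side'); P=proj(s,[[505.5,-164.7,100]])[0].astype(int); roi=s['im'][P[1]-45:P[1]+30,P[0]-50:P[0]+50]
save('w5',np.hstack([cv2.resize(c['im'],(400,300)),cv2.resize(roi,(400,300),interpolation=cv2.INTER_CUBIC)]))
E
```

```text
t 16.25 turned 0.730 z 213.2 xy [ 506.5 -164.7] F [ 0.7  0.3 -1. ] Mz [ 0.016 -0.009  0.049] j7 1.10 tau7 0.001 op 0.164
t 16.88 turned 0.731 z 213.1 xy [ 505.8 -165.1] F [-1.   0.7 -0.1] Mz [-0.03  -0.026  0.007] j7 1.10 tau7 0.000 op 0.500
t 17.38 turned 0.731 z 213.0 xy [ 505.8 -165.1] F [-0.1 -0.1  0.7] Mz [-0.067  0.024 -0.034] j7 1.10 tau7 0.000 op 0.596
t 18.38 turned 0.731 z 336.8 xy [ 505.1 -164.8] F [0.5 0.1 0.4] Mz [-0.048  0.006 -0.072] j7 1.04 tau7 0.000 op 0.600
wrist orange 79 [347.   63.3] xyz@z [506.9 -29.8 112. ] circ [508.  -30.3] 15.9
wrist orange 2404 [258.9 181.3] xyz@z [ 504.7 -161.1  112. ] circ [ 506.1 -162.8] 33.0
crop 220 138 scale 4.82
wrist yellow 382 [246.4 160.8] xyz@z [ 484.6 -153.6  100. ] circ [ 503.2 -162.9] 35.3
crop 216 134 scale 5.0
wrist red 1374 [353.8  54.3] xyz@z [513.8 -10.5  70. ] circ [515.  -10.5] 34.8
wrist red 117 [223.3 137.3] xyz@z [ 452.9 -152.2   70. ] circ [ 453.  -152.2] 10.8
wrist red 88 [290.2 210. ] xyz@z [ 559.2 -177.2   70. ] circ [ 559.5 -177.1] 9.9
top orange 341 [325.1 213. ] xyz@z [ 504.3 -159.4  112. ] circ [ 507.5 -163.6] 32.6
crop 308 187 scale 9.09
top orange 154 [166.6 230.7] xyz@z [462.8 234.6 112. ] circ [462.8 236. ] 20.5
top orange 152 [201.7 237.8] xyz@z [444.7 147.7 112. ] circ [444.6 148.5] 20.1
top red 236 [260.3 209.2] xyz@z [518.2   1.9  70. ] circ [518.9   2.7] 37.3
top red 14 [320.5 233.6] xyz@z [ 454.4 -152.8   70. ] circ [ 454.6 -151.5] 9.4
```

View pics/w5.png

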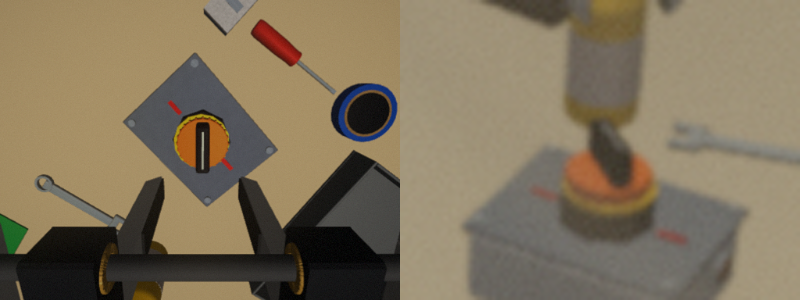

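The wrist view shows the cap seated on the neck at (202,147), with the wing still lined up with the tool, so it did not spring back on release. The side crop shows the disc flat on the yellow plate and the gripper clear. The other objects are where they were.

```bash
python3 -c "
from h import *
print(job_done())"
```

```text
the job is handed in; nothing more can be done
None
```

The filler is closed and the job is handed in. I lifted the large cap (about 64 mm, in the black ring) and lowered it into the neck with no contact force beyond its own weight. I then turned it clockwise until the ratchet clicked once, and let go at about 17 s of robot time.

- **Stop and click:** the cap met its stop at about 0.57 rad. The torque rose to about 0.23 N·m, then fell away at 0.73 rad, which I took as the first click. I stopped there.
- **Forces:** I read about 3 N at most on the wrist. A sideways moment of up to about 0.8 N·m built up just before the click and vanished with it.
- **Last checks:** the cap lies flat on the neck and its wing stayed at 0.73 rad after release. The gripper is about 120 mm clear, and the small caps and screwdriver measured unmoved. The unit, tape, wrench and staple box looked undisturbed in the picture. I did not recheck the jar or look closely at the bottle.
- **Not seen directly:** the lugs under the plate and the click count. Both come from the torque record and the wing angle. No check failed, and the camera views of the neck agreed to about 1 mm.

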